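Pack the red-banded pellet die into its tray

TASK

Pack the red-banded pellet die away in its white tray: the die base in the largest round well, the sleeve in the middle-sized well, the plunger (now in the open glass desiccator) in the smallest well, standing on its head, and the extraction ring over the white post, each upright and flat on the red floor of its place. The faces are lapped, so set every part down rather than dropping it, and leave the blue-banded sleeve and plunger standing where they are; they belong to a colleague's die.

Things in the scene. Friction and masses are not known exactly. Their poses are not given: they have to be found in the camera images.
- red_base: Die base, on the bench mat: steel disc 54 mm wide, 16 high, red rim and top; on it a bare boss 30 mm wide (grip), 16 to 34 mm up; brass spigot out to 39 mm from the axis along +x, top at 15.5 mm. 0.3 to 0.5 kg. Origin: centre of its underside; z up. Unlisted, loose among the parts on the mat: white mortar (62 mm wide, 26 high), tweezers, spatula (5 mm high).
- red_sleeve: Sleeve to pack: steel cylinder, diameter 40, height 55 mm, upright on the bench mat; dark bore in the top face, dark lower end, red band round it and red ring on top; 0.3 to 0.6 kg. Origin: centre of its underside; z up along its axis.
- red_ring: Extraction ring: steel ring, outer diameter 44, bore 32, height 30 mm, red upper edge, standing on the bench mat with its bore upright; 0.12 to 0.23 kg. Origin: centre of its underside; z up along the bore.
- red_plunger: Plunger to pack: steel plunger standing on its head: head 28 mm wide, 14 high, with red rim and red upper face; above it a bare upright rod 13 mm thick; total height 62 mm; about 0.1 kg. Origin: centre of the head's underside; z up. Starts within 10 mm of the middle of a fixed open glass bowl, across from the tray: plate 55 mm, rim 101 mm above the bench, mouth 170 mm inside, 200 outside.
- blue_sleeve: Look-alike, to be left alone: steel cylinder, diameter 40, height 55 mm, upright on the bench mat; dark bore in the top face, dark lower end, blue band round it and blue ring on top; 0.3 to 0.6 kg. Origin: centre of its underside; z up along its axis.
- blue_plunger: Look-alike, to be left alone, on the bench mat: steel plunger standing on its head: head 28 mm wide, 14 high, with blue rim and blue upper face; above it a bare upright rod 13 mm thick; total height 62 mm; about 0.1 kg. Origin: centre of the head's underside; z up.
- base_nest: Place of the die base: black block 91 x 91 x 16 mm with the largest of three round wells, 72 mm across, 8 mm deep. The well's red floor is 8 mm above the origin. One of four blocks set in any order, 92 mm apart, 2 x 2, in a white 200 mm tray (rim 16 mm) on the robot's left or right. Fixed. Origin: centre of its underside, 3 mm above the bench; z up.
- sleeve_nest: Place of the sleeve: black block 91 x 91 x 16 mm with the middle-sized of three round wells, 58 mm across, 8 mm deep. The well's red floor is 8 mm above the origin. One of four blocks set in any order, 92 mm apart, 2 x 2, in a white 200 mm tray (rim 16 mm) on the robot's left or right. Fixed. Origin: centre of its underside, 3 mm above the bench; z up.
- plunger_nest: Place of the plunger: black block 91 x 91 x 16 mm with the smallest of three round wells, 46 mm across, 8 mm deep. The well's red floor is 8 mm above the origin. One of four blocks set in any order, 92 mm apart, 2 x 2, in a white 200 mm tray (rim 16 mm) on the robot's left or right. Fixed. Origin: centre of its underside, 3 mm above the bench; z up.
- ring_nest: Place of the ring: black plate 91 x 91 x 8 mm with a red disc and a white upright post, 10 mm thick, rising 16 mm above it. The red floor is 8 mm and the post's tip 24 mm above the origin. One of four blocks set in any order, 92 mm apart, 2 x 2, in a white 200 mm tray (rim 16 mm) on the robot's left or right. Fixed. Origin: centre of its underside, 3 mm above the bench; z up.
Mind the look-alikes: they are no part of the job. Leave any pink or yellow look-alike of the sleeve_nest alone. Leave any green look-alike of the base_nest alone.

How it is judged:
At the end, for the whole second after the job is handed in: Each red part is upright (within 7 degrees) and still on the red floor of its own holder block (centres within 13 mm, height within 4 mm): base in the largest well, sleeve middle, plunger smallest, ring over the post. Blue sleeve and plunger are within 20 mm of their starts (horizontal distance between red_base and base_nest below 0.013 m and z of red_base in the frame of base_nest between 0.004 and 0.012 m and angle between each of red_base, red_sleeve, red_ring, red_plunger's own z axis and vertical below 0.12 rad and linear speed of each of red_base, red_sleeve, red_ring, red_plunger below 0.02 m/s and horizontal distance between red_sleeve and sleeve_nest below 0.013 m and z of red_sleeve in the frame of sleeve_nest between 0.004 and 0.012 m and horizontal distance between red_ring and ring_nest below 0.013 m and z of red_ring in the frame of ring_nest between 0.004 and 0.012 m and horizontal distance between red_plunger and plunger_nest below 0.013 m and z of red_plunger in the frame of plunger_nest between 0.004 and 0.012 m and distance of each of blue_sleeve, blue_plunger from where it was at the start of the episode below 0.02 m); the robot touches nothing.
It fails at once if the blue sleeve or the blue plunger is moved more than 20 mm or tipped over (distance of any of blue_sleeve, blue_plunger from where it was at the start of the episode above 0.02 m or angle between any of blue_sleeve, blue_plunger's own z axis and vertical above 0.3 rad).
It fails at once if a red part is dropped (out of the fingers it moves faster than 0.7 m/s, a fall of about 25 mm) ((linear speed of red_base above 0.7 m/s and contact force between the fingers and red_base below 0.1 N) or (linear speed of red_sleeve above 0.7 m/s and contact force between the fingers and red_sleeve below 0.1 N) or (linear speed of red_ring above 0.7 m/s and contact force between the fingers and red_ring below 0.1 N) or (linear speed of red_plunger above 0.7 m/s and contact force between the fingers and red_plunger below 0.1 N)).
It also fails if it takes over 128 s, if anything falls off the work surface, if the arm or the gripper's body presses on something with over 40 N, if the wrist force passes 120 N, or if a joint passes its speed limit or range.

ROBOT

A 6-joint arm with a two-finger parallel gripper is mounted at the origin on the work surface. World frame = base frame: x ahead of the robot, y to its left, z up, the work surface at z = 0. Lengths are in m, angles in rad, forces in N, time in s.
With the tool pointing down it reaches from about 0.3 to 0.75 m from the base axis. Payload 8.5 kg.
Tool frame: the origin (TCP) lies on the centre line of the jaws, within the pads' length; the fingertips stand 14 mm ahead of it and the grasp point (between the pads) lies 5 mm behind it (ctrl.finger_overhang is the distance from the TCP to the fingertips, in m); z points along the fingers, y is the line along which they close (so a half turn about z gives the same grasp; the last joint's range is limited). The gripper opens to 85 mm and grips with 20 to 120 N. Pads are 22 mm wide; open, the fingers measure 114 mm over their backs; the gripper's body (76 mm by 85 mm) begins 54 mm behind the grasp point. The pads swing forward as they close: fully open they stand 13 mm farther back than shut.
Start: joints at [-1.437, 0.381, 1.297, -0, 1.464, -0.215], TCP at [0.188, -0.517, 0.245] pointing down, gripper open.
Joint ranges: [-3.11, 3.11], [-0.89, 2.33], [0.22, 2.48], [-1.42, 4.56], [0.17, 2.85], [-2.88, 2.88]. Speed limits (rad/s): [2.39, 2.39, 3.14, 3.14, 3.14, 3.14].

INTERFACE

Orientations are given as a unit quaternion [x, y, z, w].
In Python, from bench import ctrl gives the robot as it stands.
- The arm moves only by the tool servo_tool, never from a script. Its argument "steps" is a list of rows, each an object of numbers: "rx", "ry", "rz": the turn, a rotation vector about the world's x, y, z in rad; "tx", "ty", "tz": the shift along the world's x, y, z in mm; "claw": the finger opening in mm, from 0 to 85.4. In form: [{"rx": .., "ry": .., "rz": .., "tx": .., "ty": .., "tz": .., "claw": ..}, ...]. A call has 1 to 20 rows; each row shifts and turns the commanded pose from where the row before left it; what a row does not reach is not made up. A row lasts 1/10 s, in which the tool goes at most 50 mm and 8.59 degrees, less where a joint would pass 70% of its speed; a pose out of reach is approached as far as the arm can. A call is refused whole if a number of a shift passes 50 or a number of a turn 0.15, either way. A call with a gripper value outside its range is refused whole. The fingers move at their own pace and stop on an object; "newtons" is the grip in N (left out, the last holds). Time passes only in rows, so rows that do not move let the fingers close. It gives the time, the measured TCP pose, the force, the opening and the grip force at its end, in the units of the state.
- ctrl.read_state(): the state, without advancing time (a new reading comes with each control period).
- ctrl.grab_frame(name): name is "side" or "top"; returns a dict with "frame" (480x640x3 uint8, red, green, blue), "z_map" (480x640 float32, m along the optical axis (not along the pixel's ray), 0 where there is no reading), "fx", "fy", "cx", "cy" (pixels), "cam_to_world" (4x4, takes a point from camera to world coordinates). Camera axes: x right, y down, z forward; pixel columns grow to the right and rows downward; lengths in m; the calibration is good to about 2 mm. A picture is of the moment at which its call begins.
- ctrl.close_job(): hands the job in; it is judged then, once.
The state is a dict: "t": time; "q": joint angles; "qd": joint speeds; "joint_efforts": joint torques, N m; "tool_pos": TCP position; "eef_rot": TCP orientation; "contact_force": force on the tool from outside, world axes, zero at the start; "wrist_torque": the same for the moment, N m; "width": finger opening in m; "gripper_force": force on a finger pad.
Only numpy, scipy, OpenCV 4.12 (cv2) and the standard library are available. Lean on these libraries where they do the work, as an engineer would, in place of code of your own. Each camera call takes 0.05 s, during which the arm holds its last target. There are 200 camera calls.

## Working session

There is one attempt and no reset: what is moved stays moved. The work goes in short steps, Python scripts to look and compute and a tool call to move; the robot and the scene stay as the last step left them, time stands still between calls to the robot, and variables do not carry over. Pictures are saved under pics/ and viewed, at most 14 in all, crops included, and the job is handed in when it is done.

Besides the shell and the picture viewer there is one more tool, called after ">>>" in YAML: its name, and indented under it one key for each argument. servo_tool: Moves the arm, as the interface text tells. Its arguments: {"type":"object","properties":{"steps":{"type":"array","items":{"type":"object","properties":{"rx":{"type":"number"},"ry":{"type":"number"},"rz":{"type":"number"},"tx":{"type":"number"},"ty":{"type":"number"},"tz":{"type":"number"},"claw":{"type":"number"}}}},"newtons":{"type":"number"}},"required":["steps"]}

```bash
mkdir -p pics; ls; python3 - <<'E'
from bench import ctrl
import cv2,numpy as np
print(ctrl.read_state())
for n in("top","side"):
    f=ctrl.grab_frame(n); cv2.imwrite(f"pics/{n}0.png",f["frame"][:,:,::-1])
    np.savez(f"{n}0.npz",**f)
    print(n,f["fx"],f["fy"],f["cx"],f["cy"],np.round(f["cam_to_world"],3).tolist())
E
```

```text
pics
{'t': 0.0, 'q': array([-1.43731682e+00,  3.81191457e-01,  1.29825944e+00,  1.80163687e-06,
        1.46361878e+00, -2.15315640e-01]), 'qd': array([-0.00016455,  0.00206683, -0.00066127, -0.00036409,  0.00051197,
        0.00016326]), 'joint_efforts': array([-2.73213536e-04, -4.48458910e+01, -2.31281519e+01, -2.48996303e-04,
        4.76310684e-03, -5.89021994e-06]), 'tool_pos': array([ 0.18792345, -0.51660352,  0.24471466]), 'eef_rot': array([ 9.84830996e-01,  1.73514739e-01,  3.11049814e-05, -7.37859722e-04]), 'contact_force': array([ 0.6098203 , -0.45028355, -0.64385492]), 'wrist_torque': array([ 0.00214768, -0.01316878, -0.02905551]), 'gripper_force': 0.0, 'width': 0.08559253672646815}
top 461.93982263549304 461.93982263549304 327.4658609349522 239.50064816354717 [[-0.014, -0.989, 0.15, 0.284], [-1.0, 0.013, -0.009, -0.08], [0.007, -0.15, -0.989, 1.297], [0.0, 0.0, 0.0, 1.0]]
side 433.6461294198771 433.6461294198771 327.13544550806574 245.83934642020998 [[-0.941, -0.223, 0.254, 0.24], [-0.339, 0.63, -0.699, 0.534], [-0.004, -0.744, -0.668, 0.688], [0.0, 0.0, 0.0, 1.0]]
```

View pics/top0.png

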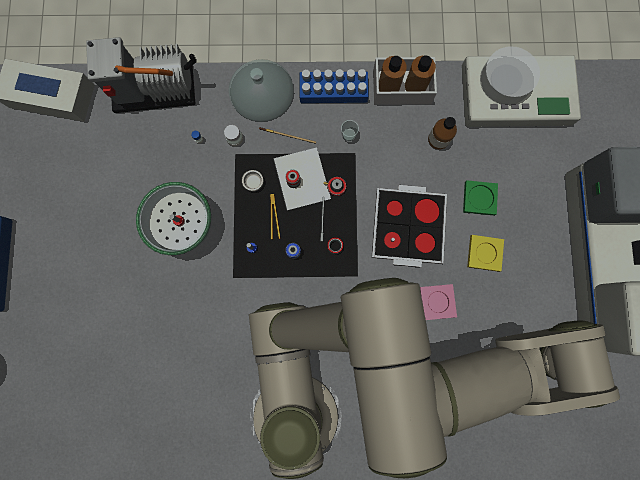

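View pics/side0.png

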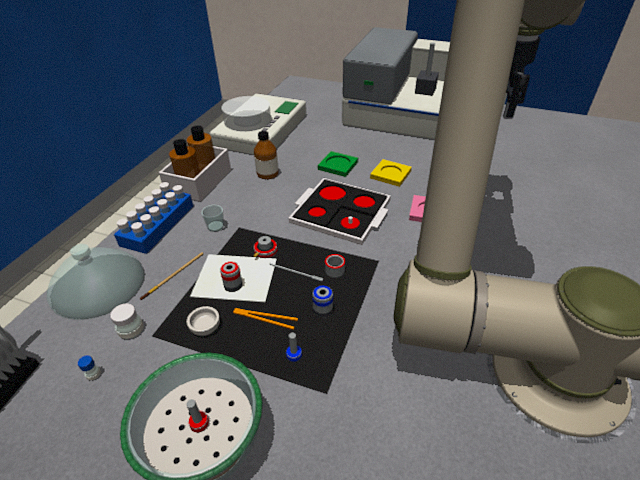

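The top view shows the red parts: plunger in the bowl (178,220), sleeve on white paper (293,178), base (337,186), ring (335,245). Blue sleeve is at (292,250) and blue plunger at (251,247). Tray wells: base (427,211), sleeve (425,243), plunger (395,209), post (393,240). The side view shows the same layout.

```bash
cat > h.py <<'E'
import cv2,numpy as np
def ray(f,u,v,z):
    M=f["cam_to_world"]; d=M[:3,:3]@np.array([(u-f["cx"])/f["fx"],(v-f["cy"])/f["fy"],1]); o=M[:3,3]
    return o+d*(z-o[2])/d[2]
def cloud(f):
    v,u=np.mgrid[:480,:640]; Z=f["z_map"]
    P=np.stack([(u-f["cx"])/f["fx"]*Z,(v-f["cy"])/f["fy"]*Z,Z],-1)
    return P@f["cam_to_world"][:3,:3].T+f["cam_to_world"][:3,3]
def mask(f,c):
    h=cv2.cvtColor(np.ascontiguousarray(f["frame"]),cv2.COLOR_RGB2HSV); H,S,V=cv2.split(h)
    r={"red":((H<6)|(H>174))&(S>140)&(V>50),"blue":(H>110)&(H<125)&(S>150)&(V>60),"brass":(H>12)&(H<28)&(S>110)&(V>80)}[c]
    return r.astype(np.uint8)
def blobs(f,c,amin=15):
    n,l,s,ce=cv2.connectedComponentsWithStats(mask(f,c)); C=cloud(f)
    for i in range(1,n):
        if s[i,4]<amin: continue
        p=C[l==i]; x,y,w,h=s[i,:4]
        lo,hi=np.percentile(p,[3,97],axis=0)
        print(c,"px",np.round(ce[i],1),"bb",s[i].tolist(),"mid",np.round((lo+hi)/2*1e3),"ext",np.round((hi-lo)*1e3),"ztop",round(hi[2]*1e3),"bbray@0",np.round(ray(f,x+(w-1)/2,y+(h-1)/2,0)[:2]*1e3))
E
python3 - <<'E'
from h import *
for n in("top","side"):
    f=dict(np.load(n+"0.npz")); print(n)
    for c in("red","blue","brass"): blobs(f,c)
f=dict(np.load("top0.npz"));cv2.imwrite("pics/c1.png",cv2.resize(f["frame"][145:285,130:460,::-1],None,fx=2.4,fy=2.4,interpolation=cv2.INTER_CUBIC))
f=dict(np.load("side0.npz"));cv2.imwrite("pics/c2.png",cv2.resize(f["frame"][170:380,180:400,::-1],None,fx=2.8,fy=2.8,interpolation=cv2.INTER_CUBIC))
from bench import ctrl; print(ctrl.finger_overhang)
E
```

```text
top
red px [107.7  90.4] bb [103, 85, 12, 11, 77] mid [875. 493. 123.] ext [15. 20. 30.] ztop 139 bbray@0 [939. 553.]
red px [292.2 176. ] bb [286, 170, 14, 13, 70] mid [653.   4.  52.] ext [33. 33. 14.] ztop 59 bbray@0 [668.   7.]
red px [336.3 185.6] bb [327, 177, 20, 19, 107] mid [ 634. -120.   15.] ext [48. 49. 13.] ztop 21 bbray@0 [ 637. -120.]
red px [426.5 210.5] bb [415, 199, 24, 24, 467] mid [ 559. -375.   12.] ext [61. 60. 10.] ztop 17 bbray@0 [ 561. -378.]
red px [394.3 207.8] bb [387, 201, 16, 15, 190] mid [ 567. -283.   12.] ext [38. 39. 10.] ztop 17 bbray@0 [ 570. -286.]
red px [177.8 220.3] bb [173, 215, 10, 10, 43] mid [529. 314.  70.] ext [22. 21. 10.] ztop 75 bbray@0 [544. 335.]
red px [391.8 239.6] bb [384, 232, 17, 16, 200] mid [ 476. -273.   12.] ext [40. 43. 10.] ztop 17 bbray@0 [ 478. -275.]
red px [424.7 242.4] bb [415, 233, 20, 20, 318] mid [ 467. -365.   11.] ext [48. 49. 11.] ztop 17 bbray@0 [ 469. -368.]
red px [334.4 244.5] bb [327, 237, 16, 16, 60] mid [ 462. -111.   26.] ext [42. 41. 18.] ztop 35 bbray@0 [ 466. -112.]
blue px [251.9 247.7] bb [247, 243,
[... 2601 characters left out ...]
254, 141, 22, 15, 245] mid [ 767. -409.   94.] ext [46. 33. 29.] ztop 109 bbray@0 [ 847. -556.]
brass px [181.9 153.4] bb [169, 146, 26, 14, 166] mid [ 937. -279.  117.] ext [58. 59.  5.] ztop 120 bbray@0 [1080. -444.]
brass px [390.2 172. ] bb [370, 159, 42, 28, 691] mid [ 433. -534.   11.] ext [91. 92. 17.] ztop 20 bbray@0 [ 436. -549.]
brass px [174.6 273. ] bb [148, 253, 55, 40, 152] mid [785.  14.   6.] ext [ 39. 136.   6.] ztop 9 bbray@0 [791.  11.]
brass px [255.9 254.1] bb [254, 252, 5, 5, 16] mid [640. -89.  15.] ext [ 6. 12.  5.] ztop 18 bbray@0 [ 648. -103.]
brass px [264.6 316.6] bb [233, 308, 65, 22, 405] mid [547.  57.   4.] ext [125.  25.   7.] ztop 8 bbray@0 [545.  61.]
0.014
```

View pics/c1.png

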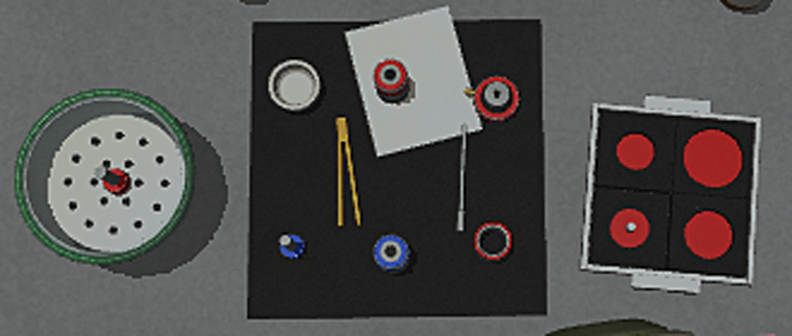

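View pics/c2.png

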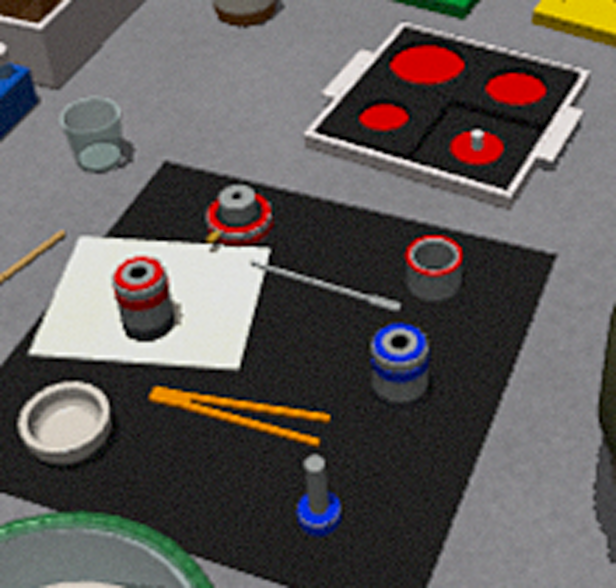

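The crops confirm the parts, with the spigot towards +y and the post nest at lower left of the tray. I'll refine centres by casting rays at the known heights.

```bash
python3 - <<'E'
from h import *
T=dict(np.load("top0.npz"));S=dict(np.load("side0.npz"))
C=cloud(T);CS=cloud(S)
def at(C,x,y,r):
    d=np.hypot(C[...,0]-x,C[...,1]-y)<r; return np.round(np.percentile(C[...,2][d],[10,50,95])*1e3,1)
for n,x,y in(("mat",.56,-.02),("mat2",.5,.06),("paper",.6,0.03),("bench",.4,-.3),("tray block",.52,-.32)): print(n,at(C,x,y,.012),at(CS,x,y,.012))
def cen(f,box,z):
    x,y,w,h=box; return np.round(ray(f,x+(w-1)/2,y+(h-1)/2,z)*1e3,1)[:2]
B={"sleeve":(.056,(286,170,14,13),(221,262,17,12)),"base":(.016,(327,177,20,19),(254,239,23,14)),"ring":(.031,(327,237,16,16),(324,254,22,15)),
"plg":(.069,(173,215,10,10),None),"Nb":(.011,(415,199,24,24),(319,186,27,15)),"Np":(.011,(387,201,16,15),(308,207,18,10)),"Nr":(.011,(384,232,17,16),(340,217,20,12)),"Ns":(.011,(415,233,20,20),(353,196,22,12))}
for k,(z,a,b) in B.items(): print(k,cen(T,a,z),b and cen(S,b,z))
# plunger rod: cloud points above 100mm near bowl centre
for nm,c in(("T",C),("S",CS)):
    for n,x,y,z0,r in(("rod",.528,.314,.105,.03),("boss",.634,-.12,.027,.02),("blueP",.459,.122,.045,.02)):
        p=c[(np.hypot(c[...,0]-x,c[...,1]-y)<r)&(c[...,2]>z0)]; print(nm,n,len(p),np.round((p.min(0)+p.max(0))*500),np.round(np.ptp(p,0)*1e3), np.round(np.percentile(p[:,2],95)*1e3))
E
```

```text
mat [-1.   2.   5.5] [-0.2  1.5  3.5]
mat2 [-1.   1.8  6.6] [0.5 2.1 7. ]
paper [-2.2  1.9  5.8] [0.1 1.9 4.1]
bench [-3.1  1.3 19.1] [ 0.   2.1 18.3]
tray block [ 8.2 18.1 23.4] [11.6 19.3 21.7]
sleeve [651.6   3.1] [649.2   4.2]
base [ 632.5 -119.8] [ 632.2 -121.5]
ring [ 461.8 -111. ] [ 458.2 -111.7]
plg [530.1 312.8] None
Nb [ 559. -375.] [ 557.6 -379.3]
Np [ 567.4 -284.1] [ 567.9 -288.6]
Nr [ 476.7 -273.8] [ 474.7 -274.1]
Ns [ 467.  -365.1] [ 466.6 -370.4]
T rod 25 [529. 313. 113.] [11. 11. 15.] 120.0
T boss 88 [ 634. -119.   33.] [29. 26. 11.] 38.0
T blueP 22 [459. 122.  58.] [11. 13. 16.] 65.0
S rod 103 [526. 312. 112.] [13. 12. 14.] 119.0
S boss 116 [ 631. -121.   32.] [29. 30. 10.] 36.0
S blueP 75 [456. 120.  55.] [13. 14. 19.] 64.0
```

>>> servo_tool:
  steps:
    - {"tx": 25, "ty": 22, "tz": -5, "claw": 60}
    - {"tx": 30, "ty": 27, "tz": -5, "claw": 60}
    - {"tx": 30, "ty": 27, "tz": -5, "claw": 60}
    - {"tx": 30, "ty": 27, "tz": -5, "claw": 60}
    - {"tx": 30, "ty": 27, "tz": -5, "claw": 60}
    - {"tx": 30, "ty": 27, "tz": -5, "claw": 60}
    - {"tx": 30, "ty": 27, "tz": -5, "claw": 60}
    - {"tx": 30, "ty": 27, "tz": -5, "claw": 60}
    - {"tx": 30, "ty": 27, "tz": -5, "claw": 60}
    - {"tx": 30, "ty": 27, "tz": -5, "claw": 60}
    - {"tx": 30, "ty": 27, "tz": -5, "claw": 60}
    - {"tx": 30, "ty": 27, "tz": -5, "claw": 60}
    - {"tx": 30, "ty": 27, "tz": -5, "claw": 60}
    - {"tx": 30, "ty": 27, "tz": -5, "claw": 60}
    - {"tx": 30, "ty": 24, "tz": -5, "claw": 60}
    - {"claw": 60}
    - {"claw": 60}
  newtons: 50

```text
validation failed for argument at $.st...
```

>>> servo_tool:
  steps:
    - {"rx": 0, "ry": 0, "rz": 0, "tx": 25, "ty": 22, "tz": -5, "claw": 60}
    - {"rx": 0, "ry": 0, "rz": 0, "tx": 30, "ty": 27, "tz": -5, "claw": 60}
  newtons: 50

```text
t: 0.3
tool_pos: [0.2428, -0.4678, 0.2346]
eef_rot: [0.985, 0.172, -0.0, -0.0]
contact_force: [1.0, -0.8, -0.4]
width: 0.0605
gripper_force: 0.0
```

>>> servo_tool:
  steps:
    - {"rx": 0, "ry": 0, "rz": 0, "tx": 30, "ty": 27, "tz": -6, "claw": 60}
    - {"rx": 0, "ry": 0, "rz": 0, "tx": 30, "ty": 27, "tz": -6, "claw": 60}
    - {"rx": 0, "ry": 0, "rz": 0, "tx": 30, "ty": 27, "tz": -6, "claw": 60}
    - {"rx": 0, "ry": 0, "rz": 0, "tx": 30, "ty": 27, "tz": -6, "claw": 60}
    - {"rx": 0, "ry": 0, "rz": 0, "tx": 30, "ty": 27, "tz": -6, "claw": 60}
    - {"rx": 0, "ry": 0, "rz": 0, "tx": 30, "ty": 27, "tz": -6, "claw": 60}
    - {"rx": 0, "ry": 0, "rz": 0, "tx": 30, "ty": 27, "tz": -6, "claw": 60}
    - {"rx": 0, "ry": 0, "rz": 0, "tx": 30, "ty": 27, "tz": -6, "claw": 60}
    - {"rx": 0, "ry": 0, "rz": 0, "tx": 30, "ty": 27, "tz": -6, "claw": 60}
    - {"rx": 0, "ry": 0, "rz": 0, "tx": 30, "ty": 27, "tz": -6, "claw": 60}
    - {"rx": 0, "ry": 0, "rz": 0, "tx": 30, "ty": 27, "tz": -6, "claw": 60}
    - {"rx": 0, "ry": 0, "rz": 0, "tx": 30, "ty": 27, "tz": -6, "claw": 60}
    - {"rx": 0, "ry": 0, "rz": 0, "tx": 30, "ty": 24, "tz": -8, "claw": 60}
    - {"rx": 0, "ry": 0, "rz": 0, "tx": 0, "ty": 0, "tz": 0, "claw": 60}
    - {"rx": 0, "ry": 0, "rz": 0, "tx": 0, "ty": 0, "tz": 0, "claw": 60}

```text
t: 1.8
tool_pos: [0.6329, -0.1193, 0.1545]
eef_rot: [0.985, 0.174, -0.001, -0.0]
contact_force: [-0.6, -0.5, -0.2]
width: 0.0598
gripper_force: 0.0
```

>>> servo_tool:
  steps:
    - {"rx": 0, "ry": 0, "rz": 0, "tx": 0, "ty": 0, "tz": -30, "claw": 60}
    - {"rx": 0, "ry": 0, "rz": 0, "tx": 0, "ty": 0, "tz": -30, "claw": 60}
    - {"rx": 0, "ry": 0, "rz": 0, "tx": 0, "ty": 0, "tz": -30, "claw": 60}
    - {"rx": 0, "ry": 0, "rz": 0, "tx": 0, "ty": 0, "tz": -20, "claw": 60}
    - {"rx": 0, "ry": 0, "rz": 0, "tx": 0, "ty": 0, "tz": -10, "claw": 60}
    - {"rx": 0, "ry": 0, "rz": 0, "tx": 0, "ty": 0, "tz": 0, "claw": 20}
    - {"rx": 0, "ry": 0, "rz": 0, "tx": 0, "ty": 0, "tz": 0, "claw": 20}
    - {"rx": 0, "ry": 0, "rz": 0, "tx": 0, "ty": 0, "tz": 0, "claw": 20}
    - {"rx": 0, "ry": 0, "rz": 0, "tx": 0, "ty": 0, "tz": 0, "claw": 20}
    - {"rx": 0, "ry": 0, "rz": 0, "tx": 0, "ty": 0, "tz": 0, "claw": 20}
  newtons: 60

```text
t: 2.8
tool_pos: [0.6335, -0.1204, 0.037]
eef_rot: [0.985, 0.173, 0.001, 0.001]
contact_force: [-3.1, -1.5, 6.7]
width: 0.0272
gripper_force: 59.6
```

>>> servo_tool:
  steps:
    - {"rx": 0, "ry": 0, "rz": 0, "tx": 0, "ty": 0, "tz": 5, "claw": 20}
    - {"rx": 0, "ry": 0, "rz": 0, "tx": 0, "ty": 0, "tz": 5, "claw": 20}
    - {"rx": 0, "ry": 0, "rz": 0, "tx": 0, "ty": 0, "tz": 5, "claw": 20}
    - {"rx": 0, "ry": 0, "rz": 0, "tx": 0, "ty": 0, "tz": 0, "claw": 20}

```text
t: 3.2
tool_pos: [0.6333, -0.1199, 0.0511]
eef_rot: [0.985, 0.174, 0.001, 0.0]
contact_force: [0.5, 0.8, -2.6]
width: 0.0272
gripper_force: 59.4
```

```bash
python3 - <<'E'
from h import *
from bench import ctrl
f=ctrl.grab_frame("side")
cv2.imwrite("pics/s1.png",cv2.resize(f["frame"][150:310,180:380,::-1],None,fx=3,fy=3,interpolation=cv2.INTER_CUBIC))
s=ctrl.read_state();print(s["contact_force"],s["width"],s["gripper_force"])
E
```

```text
[ 0.46978517  0.19992713 -2.412208  ] 0.0273540653185328 59.440391063690186
```

View pics/s1.png

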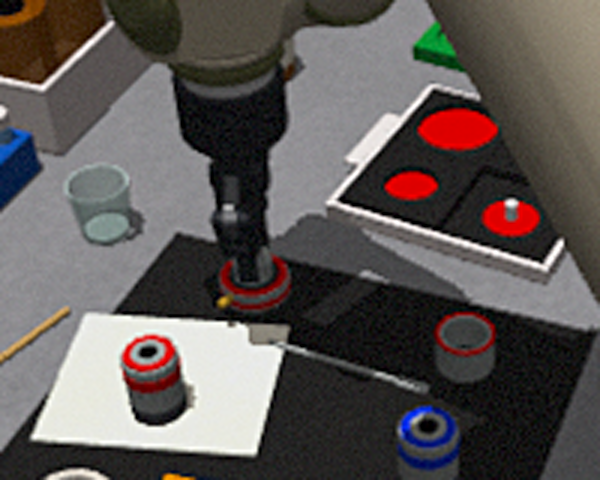

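The base is held level by its boss, at about (255,285) in the crop. Next I carry it to the largest well.

>>> servo_tool:
  steps:
    - {"rx": 0, "ry": 0, "rz": 0, "tx": 0, "ty": 0, "tz": 20, "claw": 20}
    - {"rx": 0, "ry": 0, "rz": 0, "tx": 0, "ty": 0, "tz": 20, "claw": 20}
    - {"rx": 0, "ry": 0, "rz": 0, "tx": -5, "ty": -15, "tz": 10, "claw": 20}
    - {"rx": 0, "ry": 0, "rz": 0, "tx": -7, "ty": -25, "tz": 0, "claw": 20}
    - {"rx": 0, "ry": 0, "rz": 0, "tx": -7, "ty": -25, "tz": 0, "claw": 20}
    - {"rx": 0, "ry": 0, "rz": 0, "tx": -7, "ty": -25, "tz": 0, "claw": 20}
    - {"rx": 0, "ry": 0, "rz": 0, "tx": -7, "ty": -25, "tz": 0, "claw": 20}
    - {"rx": 0, "ry": 0, "rz": 0, "tx": -7, "ty": -25, "tz": 0, "claw": 20}
    - {"rx": 0, "ry": 0, "rz": 0, "tx": -7, "ty": -25, "tz": 0, "claw": 20}
    - {"rx": 0, "ry": 0, "rz": 0, "tx": -7, "ty": -25, "tz": 0, "claw": 20}
    - {"rx": 0, "ry": 0, "rz": 0, "tx": -7, "ty": -25, "tz": 0, "claw": 20}
    - {"rx": 0, "ry": 0, "rz": 0, "tx": -7, "ty": -25, "tz": 0, "claw": 20}
    - {"rx": 0, "ry": 0, "rz": 0, "tx": -7, "ty": -21, "tz": 0, "claw": 20}
    - {"rx": 0, "ry": 0, "rz": 0, "tx": 0, "ty": 0, "tz": -15, "claw": 20}
    - {"rx": 0, "ry": 0, "rz": 0, "tx": 0, "ty": 0, "tz": -15, "claw": 20}
    - {"rx": 0, "ry": 0, "rz": 0, "tx": 0, "ty": 0, "tz": -10, "claw": 20}
    - {"rx": 0, "ry": 0, "rz": 0, "tx": 0, "ty": 0, "tz": 0, "claw": 20}

```text
t: 4.95
tool_pos: [0.5569, -0.3807, 0.0584]
eef_rot: [0.985, 0.173, -0.001, -0.001]
contact_force: [-0.4, -0.2, -4.0]
width: 0.0268
gripper_force: 59.7
```

```bash
python3 - <<'E'
from h import *
from bench import ctrl
s=ctrl.read_state();print(s["contact_force"],s["tool_pos"],s["width"],s["q"])
fs={}
for n in("top","side"):
    fs[n]=f=ctrl.grab_frame(n); print(n); blobs(f,"brass",4) if n=="side" else None; blobs(f,"red")
a=cv2.resize(fs["top"]["frame"][180:270,360:460],(400,360),interpolation=cv2.INTER_CUBIC);b=cv2.resize(fs["side"]["frame"][140:240,280:380],(360,360),interpolation=cv2.INTER_CUBIC)
cv2.imwrite("pics/s2.png",np.hstack([a,b])[:,:,::-1])
E
```

```text
[-0.41787597 -0.21847342 -3.9670387 ] [ 0.55691109 -0.38070591  0.0584014 ] 0.026829576321117415 [-7.74666439e-01  7.61964352e-01  1.15794221e+00 -1.14533503e-04
  1.22536556e+00  4.47707980e-01]
top
red px [106.4  88.1] bb [103, 85, 8, 7, 44] mid [876. 493. 136.] ext [15. 19.  7.] ztop 139 bbray@0 [945. 560.]
red px [110.   93.8] bb [105, 92, 10, 4, 22] mid [869. 494. 116.] ext [ 4. 19. 20.] ztop 126 bbray@0 [928. 550.]
red px [292.1 175.9] bb [286, 170, 14, 13, 68] mid [653.   4.  53.] ext [32. 34. 16.] ztop 61 bbray@0 [668.   7.]
red px [393.4 207.1] bb [387, 201, 15, 15, 157] mid [ 569. -281.   12.] ext [37. 37. 10.] ztop 17 bbray@0 [ 570. -284.]
red px [177.8 220.3] bb [173, 215, 10, 10, 43] mid [529. 313.  69.] ext [22. 22. 10.] ztop 74 bbray@0 [544. 335.]
side
brass px [198.7 139.7] bb [187, 133, 24, 12, 142] mid [ 935. -357.  117.] ext [59. 57.  7.] ztop 121 bbray@0 [1079. -541.]
brass px [264.4 148.1] bb [254, 140, 22, 16, 250] mid [ 767. -410.   95.] ext [47. 35. 29.] ztop 109 bbray@0 [ 848. -559.]
brass px [181.9 153.5] bb [169, 146, 26, 14, 166] mid [ 938. -280.  117.] ex
[... 764 characters left out ...]
ed px [316.7 211.6] bb [308, 207, 18, 10, 141] mid [ 565. -283.   16.] ext [39. 46. 11.] ztop 21 bbray@0 [ 573. -302.]
red px [349.7 222.9] bb [340, 217, 20, 12, 167] mid [ 474. -272.   12.] ext [42. 40.  6.] ztop 15 bbray@0 [ 478. -287.]
red px [334.3 261.4] bb [324, 254, 21, 15, 89] mid [ 464. -120.   18.] ext [53. 56. 32.] ztop 33 bbray@0 [ 470. -142.]
red px [229.1 267.8] bb [221, 262, 17, 12, 76] mid [650.   3.  52.] ext [31. 30. 12.] ztop 58 bbray@0 [685. -43.]
red px [230.6 277.1] bb [221, 271, 19, 10, 70] mid [644.  12.  42.] ext [31. 22. 11.] ztop 47 bbray@0 [671. -21.]
red px [198.6 422.5] bb [189, 411, 20, 21, 200] mid [525. 314.  66.] ext [24. 24. 13.] ztop 72 bbray@0 [555. 290.]
```

View pics/s2.png

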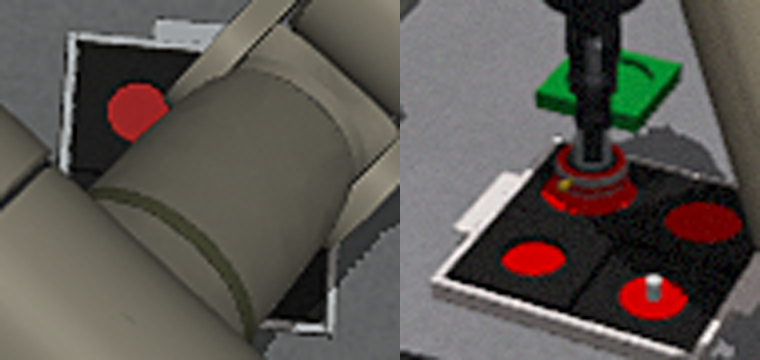

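The base hangs level over the largest well, its underside about 23 mm up. I lower it gently.

>>> servo_tool:
  steps:
    - {"rx": 0, "ry": 0, "rz": 0, "tx": 0, "ty": 0, "tz": -4, "claw": 20}
    - {"rx": 0, "ry": 0, "rz": 0, "tx": 0, "ty": 0, "tz": -3, "claw": 20}
    - {"rx": 0, "ry": 0, "rz": 0, "tx": 0, "ty": 0, "tz": -2, "claw": 20}
    - {"rx": 0, "ry": 0, "rz": 0, "tx": 0, "ty": 0, "tz": -1, "claw": 20}
    - {"rx": 0, "ry": 0, "rz": 0, "tx": 0, "ty": 0, "tz": 0, "claw": 20}

```text
t: 5.55
tool_pos: [0.558, -0.3808, 0.0502]
eef_rot: [0.985, 0.174, -0.0, -0.0]
contact_force: [0.0, 0.5, -2.4]
width: 0.0271
gripper_force: 59.7
```

>>> servo_tool:
  steps:
    - {"rx": 0, "ry": 0, "rz": 0, "tx": 0, "ty": 0, "tz": -1, "claw": 20}
    - {"rx": 0, "ry": 0, "rz": 0, "tx": 0, "ty": 0, "tz": -1, "claw": 20}
    - {"rx": 0, "ry": 0, "rz": 0, "tx": 0, "ty": 0, "tz": 0, "claw": 20}

```text
t: 5.85
tool_pos: [0.5579, -0.3808, 0.0482]
eef_rot: [0.985, 0.174, -0.0, -0.0]
contact_force: [0.0, -0.8, -2.8]
width: 0.0275
gripper_force: 59.7
```

>>> servo_tool:
  steps:
    - {"rx": 0, "ry": 0, "rz": 0, "tx": 0, "ty": 0, "tz": -1, "claw": 20}
    - {"rx": 0, "ry": 0, "rz": 0, "tx": 0, "ty": 0, "tz": -1, "claw": 20}
    - {"rx": 0, "ry": 0, "rz": 0, "tx": 0, "ty": 0, "tz": 0, "claw": 20}

```text
t: 6.15
tool_pos: [0.558, -0.3809, 0.048]
eef_rot: [0.985, 0.174, 0.0, 0.0]
contact_force: [-4.5, 1.3, 8.4]
width: 0.0271
gripper_force: 60.9
```

>>> servo_tool:
  steps:
    - {"rx": 0, "ry": 0, "rz": 0, "tx": 0, "ty": 0, "tz": 1, "claw": 20}
    - {"rx": 0, "ry": 0, "rz": 0, "tx": 0, "ty": 0, "tz": 0, "claw": 32}
    - {"rx": 0, "ry": 0, "rz": 0, "tx": 0, "ty": 0, "tz": 0, "claw": 45}
    - {"rx": 0, "ry": 0, "rz": 0, "tx": 0, "ty": 0, "tz": 0, "claw": 50}
    - {"rx": 0, "ry": 0, "rz": 0, "tx": 0, "ty": 0, "tz": 0, "claw": 50}
    - {"rx": 0, "ry": 0, "rz": 0, "tx": 0, "ty": 0, "tz": 5, "claw": 50}
    - {"rx": 0, "ry": 0, "rz": 0, "tx": 0, "ty": 0, "tz": 15, "claw": 50}
    - {"rx": 0, "ry": 0, "rz": 0, "tx": 0, "ty": 0, "tz": 30, "claw": 50}
    - {"rx": 0, "ry": 0, "rz": 0, "tx": 0, "ty": 0, "tz": 30, "claw": 50}
    - {"rx": 0, "ry": 0, "rz": 0, "tx": 10, "ty": 30, "tz": 20, "claw": 60}
    - {"rx": 0, "ry": 0, "rz": 0, "tx": 10, "ty": 40, "tz": 0, "claw": 60}
    - {"rx": 0, "ry": 0, "rz": 0, "tx": 10, "ty": 40, "tz": 0, "claw": 60}
    - {"rx": 0, "ry": 0, "rz": 0, "tx": 10, "ty": 40, "tz": 0, "claw": 60}
    - {"rx": 0, "ry": 0, "rz": 0, "tx": 10, "ty": 40, "tz": 0, "claw": 60}
    - {"rx": 0, "ry": 0, "rz": 0, "tx": 10, "ty": 40, "tz": 0, "claw": 60}
    - {"rx": 0, "ry": 0, "rz": 0, "tx": 10, "ty": 40, "tz": 0, "claw": 60}
    - {"rx": 0, "ry": 0, "rz": 0, "tx": 10, "ty": 40, "tz": 0, "claw": 60}
    - {"rx": 0, "ry": 0, "rz": 0, "tx": 10, "ty": 40, "tz": 0, "claw": 60}
    - {"rx": 0, "ry": 0, "rz": 0, "tx": 10, "ty": 33, "tz": 0, "claw": 60}
    - {"rx": 0, "ry": 0, "rz": 0, "tx": 0, "ty": 0, "tz": 0, "claw": 60}

```text
t: 8.15
tool_pos: [0.6586, 0.0063, 0.1487]
eef_rot: [0.984, 0.176, 0.001, -0.0]
contact_force: [-0.3, -0.6, -0.3]
width: 0.0598
gripper_force: 0.0
```

```bash
python3 - <<'E'
from h import *
from bench import ctrl
s=ctrl.read_state();print(s["contact_force"],s["tool_pos"],s["width"],s["q"])
fs={}
for n in("top","side"):
    fs[n]=f=ctrl.grab_frame(n); print(n); blobs(f,"brass",4) if n=="side" else None; blobs(f,"red")
a=cv2.resize(fs["top"]["frame"][180:270,360:460],(400,360),interpolation=cv2.INTER_CUBIC);b=cv2.resize(fs["side"]["frame"][140:240,280:380],(360,360),interpolation=cv2.INTER_CUBIC)
cv2.imwrite("pics/s3.png",np.hstack([a,b])[:,:,::-1])
E
```

```text
[-0.27436592 -0.63245948 -0.25313726] [0.65864539 0.0063077  0.1486628 ] 0.05980777744090501 [-1.70102704e-01  6.44274589e-01  1.11642989e+00  8.97357062e-04
  1.37912489e+00  1.04694295e+00]
top
red px [106.3  88.2] bb [103, 86, 8, 6, 43] mid [876. 493. 136.] ext [14. 19.  8.] ztop 140 bbray@0 [944. 559.]
red px [109.9  93.6] bb [105, 92, 10, 4, 30] mid [870. 492. 118.] ext [ 5. 19. 20.] ztop 128 bbray@0 [928. 550.]
red px [425.3 211. ] bb [415, 199, 24, 24, 265] mid [ 558. -373.   20.] ext [64. 61. 24.] ztop 32 bbray@0 [ 561. -378.]
red px [394.3 207.8] bb [387, 201, 16, 15, 190] mid [ 567. -283.   12.] ext [38. 39. 11.] ztop 17 bbray@0 [ 570. -286.]
red px [177.8 220.3] bb [173, 215, 10, 10, 43] mid [529. 313.  71.] ext [22. 22. 10.] ztop 76 bbray@0 [544. 335.]
red px [391.8 239.6] bb [384, 232, 17, 16, 201] mid [ 476. -273.   11.] ext [40. 40.  9.] ztop 15 bbray@0 [ 478. -275.]
red px [424.7 242.4] bb [415, 233, 20, 20, 317] mid [ 467. -365.   12.] ext [49. 49. 10.] ztop 17 bbray@0 [ 469. -368.]
red px [334.3 244.4] bb [327, 237, 16, 16, 59] mid [ 462. -111.   28.] ext [42. 41. 1
[... 879 characters left out ...]
ed px [316.7 211.5] bb [308, 207, 18, 10, 143] mid [ 566. -282.   15.] ext [39. 45. 11.] ztop 21 bbray@0 [ 573. -302.]
red px [349.8 222.8] bb [340, 217, 20, 12, 172] mid [ 474. -274.   12.] ext [43. 42.  5.] ztop 14 bbray@0 [ 478. -287.]
red px [334.5 261.6] bb [324, 254, 22, 15, 88] mid [ 464. -120.   17.] ext [54. 55. 33.] ztop 34 bbray@0 [ 468. -142.]
red px [229.1 267.9] bb [221, 262, 17, 12, 76] mid [649.   3.  52.] ext [31. 32. 13.] ztop 58 bbray@0 [685. -43.]
red px [230.7 277.1] bb [221, 271, 19, 10, 68] mid [646.  12.  42.] ext [33. 22. 12.] ztop 47 bbray@0 [671. -21.]
red px [198.6 422.7] bb [189, 411, 20, 21, 201] mid [525. 314.  65.] ext [24. 23. 14.] ztop 72 bbray@0 [555. 290.]
```

View pics/s3.png

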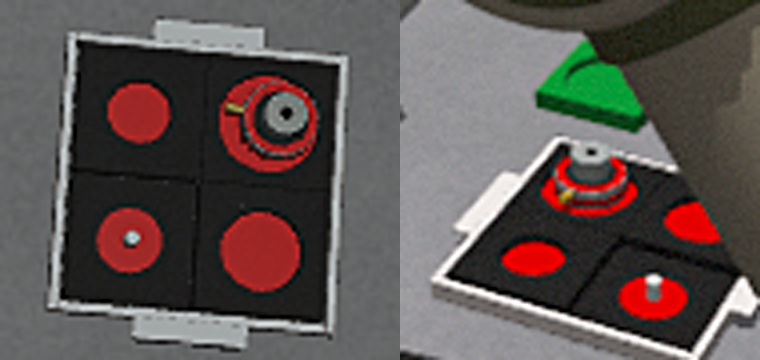

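The top crop shows the base in the largest well, boss at (287,113), with the spigot inside the well. I'll check for tilt by depth while going to the sleeve.

```bash
cat >> h.py <<'E'
def plane(f,x,y,r,z0,z1):
    C=cloud(f); m=(np.hypot(C[...,0]-x,C[...,1]-y)<r)&(C[...,2]>z0)&(C[...,2]<z1); p=C[m]
    A=np.c_[p[:,:2]-p[:,:2].mean(0),np.ones(len(p))]; s=np.linalg.lstsq(A,p[:,2],rcond=None)[0]
    print("plane n",len(p),"cen",np.round((p.min(0)+p.max(0))*500,1),"mean z",round(s[2]*1e3,1),"slope",np.round(s[:2],2))
E
python3 - <<'E'
from h import *
from bench import ctrl
for n in("top","side"): plane(ctrl.grab_frame(n),.558,-.381,.022,.037,.055)
E
```

```text
plane n 96 cen [ 558.3 -380.8   44.3] mean z 45.0 slope [ 0.04 -0.06]
plane n 86 cen [ 555.5 -381.3   42.9] mean z 44.5 slope [ 0.03 -0.15]
```

>>> servo_tool:
  steps:
    - {"rx": 0, "ry": 0, "rz": 0, "tx": -8, "ty": -3, "tz": -10, "claw": 60}
    - {"rx": 0, "ry": 0, "rz": 0, "tx": 0, "ty": 0, "tz": -30, "claw": 60}
    - {"rx": 0, "ry": 0, "rz": 0, "tx": 0, "ty": 0, "tz": -30, "claw": 60}
    - {"rx": 0, "ry": 0, "rz": 0, "tx": 0, "ty": 0, "tz": -25, "claw": 60}
    - {"rx": 0, "ry": 0, "rz": 0, "tx": 0, "ty": 0, "tz": -15, "claw": 60}
    - {"rx": 0, "ry": 0, "rz": 0, "tx": 0, "ty": 0, "tz": 0, "claw": 60}
    - {"rx": 0, "ry": 0, "rz": 0, "tx": 0, "ty": 0, "tz": 0, "claw": 30}
    - {"rx": 0, "ry": 0, "rz": 0, "tx": 0, "ty": 0, "tz": 0, "claw": 30}
    - {"rx": 0, "ry": 0, "rz": 0, "tx": 0, "ty": 0, "tz": 0, "claw": 30}
    - {"rx": 0, "ry": 0, "rz": 0, "tx": 0, "ty": 0, "tz": 0, "claw": 30}
    - {"rx": 0, "ry": 0, "rz": 0, "tx": 0, "ty": 0, "tz": 0, "claw": 30}

```text
t: 9.45
tool_pos: [0.6506, -0.0013, 0.039]
eef_rot: [0.985, 0.173, 0.001, 0.001]
contact_force: [-1.5, -0.1, 7.2]
width: 0.0386
gripper_force: 61.4
```

Base is seated: boss top at 45 mm, as it should be, and flat. The sleeve is gripped, so I lift and carry it.

>>> servo_tool:
  steps:
    - {"rx": 0, "ry": 0, "rz": 0, "tx": 0, "ty": 0, "tz": 10, "claw": 30}
    - {"rx": 0, "ry": 0, "rz": 0, "tx": 0, "ty": 0, "tz": 25, "claw": 30}
    - {"rx": 0, "ry": 0, "rz": 0, "tx": 0, "ty": 0, "tz": 30, "claw": 30}
    - {"rx": 0, "ry": 0, "rz": 0, "tx": -10, "ty": -20, "tz": 10, "claw": 30}
    - {"rx": 0, "ry": 0, "rz": 0, "tx": -15, "ty": -30, "tz": 0, "claw": 30}
    - {"rx": 0, "ry": 0, "rz": 0, "tx": -15, "ty": -30, "tz": 0, "claw": 30}
    - {"rx": 0, "ry": 0, "rz": 0, "tx": -15, "ty": -30, "tz": 0, "claw": 30}
    - {"rx": 0, "ry": 0, "rz": 0, "tx": -15, "ty": -30, "tz": 0, "claw": 30}
    - {"rx": 0, "ry": 0, "rz": 0, "tx": -15, "ty": -30, "tz": 0, "claw": 30}
    - {"rx": 0, "ry": 0, "rz": 0, "tx": -15, "ty": -30, "tz": 0, "claw": 30}
    - {"rx": 0, "ry": 0, "rz": 0, "tx": -15, "ty": -30, "tz": 0, "claw": 30}
    - {"rx": 0, "ry": 0, "rz": 0, "tx": -15, "ty": -30, "tz": 0, "claw": 30}
    - {"rx": 0, "ry": 0, "rz": 0, "tx": -15, "ty": -30, "tz": 0, "claw": 30}
    - {"rx": 0, "ry": 0, "rz": 0, "tx": -15, "ty": -30, "tz": 0, "claw": 30}
    - {"rx": 0, "ry": 0, "rz": 0, "tx": -15, "ty": -30, "tz": 0, "claw": 30}
    - {"rx": 0, "ry": 0, "rz": 0, "tx": -9, "ty": -15, "tz": 0, "claw": 30}
    - {"rx": 0, "ry": 0, "rz": 0, "tx": 0, "ty": 0, "tz": -20, "claw": 30}
    - {"rx": 0, "ry": 0, "rz": 0, "tx": 0, "ty": 0, "tz": -20, "claw": 30}
    - {"rx": 0, "ry": 0, "rz": 0, "tx": 0, "ty": 0, "tz": 0, "claw": 30}
    - {"rx": 0, "ry": 0, "rz": 0, "tx": 0, "ty": 0, "tz": 0, "claw": 30}

```text
t: 11.45
tool_pos: [0.4662, -0.3656, 0.0728]
eef_rot: [0.985, 0.174, -0.0, -0.0]
contact_force: [0.2, 0.3, -3.7]
width: 0.0381
gripper_force: 61.2
```

```bash
python3 - <<'E'
from h import *
from bench import ctrl
f=ctrl.grab_frame("side"); blobs(f,"red")
cv2.imwrite("pics/s4.png",cv2.resize(f["frame"][110:310,240:440,::-1],None,fx=2.5,fy=2.5,interpolation=cv2.INTER_CUBIC))
E
```

```text
red px [359.3 177.5] bb [358, 174, 4, 7, 15] mid [ 477. -361.   90.] ext [11. 25.  3.] ztop 92 bbray@0 [ 514. -496.]
red px [332.3 192.7] bb [319, 183, 27, 18, 200] mid [ 557. -369.   21.] ext [64. 61. 20.] ztop 31 bbray@0 [ 565. -401.]
red px [358.8 184.8] bb [357, 182, 5, 6, 18] mid [ 476. -350.   74.] ext [13. 10. 12.] ztop 80 bbray@0 [ 505. -459.]
red px [363.8 202.2] bb [353, 197, 22, 11, 163] mid [ 465. -362.   15.] ext [49. 51. 10.] ztop 20 bbray@0 [ 470. -383.]
red px [316.6 211.6] bb [308, 207, 18, 10, 141] mid [ 565. -282.   16.] ext [38. 45. 11.] ztop 22 bbray@0 [ 573. -302.]
red px [349.7 222.8] bb [340, 217, 20, 12, 170] mid [ 474. -274.   13.] ext [43. 40.  5.] ztop 15 bbray@0 [ 478. -287.]
red px [334.3 261.6] bb [324, 254, 22, 15, 90] mid [ 464. -119.   17.] ext [54. 54. 33.] ztop 34 bbray@0 [ 468. -142.]
red px [198.5 422.6] bb [189, 411, 20, 21, 207] mid [525. 314.  66.] ext [24. 24. 13.] ztop 73 bbray@0 [555. 290.]
```

View pics/s4.png

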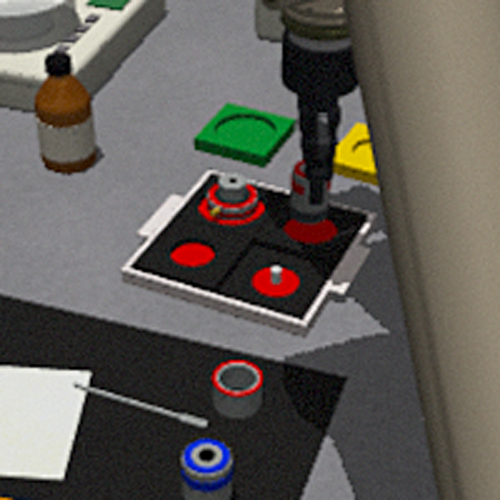

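The sleeve is held upright over the middle well, at (310,190) in the crop. I lower it.

>>> servo_tool:
  steps:
    - {"rx": 0, "ry": 0, "rz": 0, "tx": 0, "ty": 0, "tz": -8, "claw": 30}
    - {"rx": 0, "ry": 0, "rz": 0, "tx": 0, "ty": 0, "tz": -6, "claw": 30}
    - {"rx": 0, "ry": 0, "rz": 0, "tx": 0, "ty": 0, "tz": -4, "claw": 30}
    - {"rx": 0, "ry": 0, "rz": 0, "tx": 0, "ty": 0, "tz": -3, "claw": 30}
    - {"rx": 0, "ry": 0, "rz": 0, "tx": 0, "ty": 0, "tz": -1, "claw": 30}
    - {"rx": 0, "ry": 0, "rz": 0, "tx": 0, "ty": 0, "tz": 0, "claw": 30}

```text
t: 12.1
tool_pos: [0.466, -0.3659, 0.0504]
eef_rot: [0.985, 0.174, 0.0, 0.0]
contact_force: [-0.0, -0.4, -3.4]
width: 0.0384
gripper_force: 61.4
```

>>> servo_tool:
  steps:
    - {"rx": 0, "ry": 0, "rz": 0, "tx": 0, "ty": 0, "tz": -1, "claw": 30}
    - {"rx": 0, "ry": 0, "rz": 0, "tx": 0, "ty": 0, "tz": -1, "claw": 30}
    - {"rx": 0, "ry": 0, "rz": 0, "tx": 0, "ty": 0, "tz": 0, "claw": 30}

```text
t: 12.4
tool_pos: [0.4661, -0.366, 0.05]
eef_rot: [0.985, 0.174, 0.0, 0.001]
contact_force: [-2.8, 3.7, 10.1]
width: 0.0383
gripper_force: 62.8
```

>>> servo_tool:
  steps:
    - {"rx": 0, "ry": 0, "rz": 0, "tx": 0, "ty": 0, "tz": 1, "claw": 30}
    - {"rx": 0, "ry": 0, "rz": 0, "tx": 0, "ty": 0, "tz": 0, "claw": 42}
    - {"rx": 0, "ry": 0, "rz": 0, "tx": 0, "ty": 0, "tz": 0, "claw": 52}
    - {"rx": 0, "ry": 0, "rz": 0, "tx": 0, "ty": 0, "tz": 0, "claw": 58}
    - {"rx": 0, "ry": 0, "rz": 0, "tx": 0, "ty": 0, "tz": 0, "claw": 58}
    - {"rx": 0, "ry": 0, "rz": 0, "tx": 0, "ty": 0, "tz": 5, "claw": 58}
    - {"rx": 0, "ry": 0, "rz": 0, "tx": 0, "ty": 0, "tz": 15, "claw": 58}
    - {"rx": 0, "ry": 0, "rz": 0, "tx": 0, "ty": 0, "tz": 30, "claw": 58}
    - {"rx": 0, "ry": 0, "rz": 0, "tx": 0, "ty": 0, "tz": 30, "claw": 58}
    - {"rx": 0, "ry": 0, "rz": 0, "tx": -1, "ty": 25, "tz": 0, "claw": 62}
    - {"rx": 0, "ry": 0, "rz": 0, "tx": -1, "ty": 40, "tz": 0, "claw": 62}
    - {"rx": 0, "ry": 0, "rz": 0, "tx": -1, "ty": 40, "tz": 0, "claw": 62}
    - {"rx": 0, "ry": 0, "rz": 0, "tx": -1, "ty": 40, "tz": 0, "claw": 62}
    - {"rx": 0, "ry": 0, "rz": 0, "tx": -1, "ty": 40, "tz": 0, "claw": 62}
    - {"rx": 0, "ry": 0, "rz": 0, "tx": 0, "ty": 40, "tz": 0, "claw": 62}
    - {"rx": 0, "ry": 0, "rz": 0, "tx": 0, "ty": 30, "tz": 0, "claw": 62}
    - {"rx": 0, "ry": 0, "rz": 0, "tx": 0, "ty": 0, "tz": 0, "claw": 62}
    - {"rx": 0, "ry": 0, "rz": 0, "tx": 0, "ty": 0, "tz": 0, "claw": 62}

```text
t: 14.2
tool_pos: [0.4613, -0.1109, 0.1298]
eef_rot: [0.985, 0.174, 0.0, 0.0]
contact_force: [-0.1, -0.6, 0.0]
width: 0.062
gripper_force: 0.0
```

```bash
python3 - <<'E'
from h import *
from bench import ctrl
for n in("top","side"):
    f=ctrl.grab_frame(n); print(n); blobs(f,"red")
    try: plane(f,.466,-.366,.026,.058,.075)
    except Exception as e: print(e)
E
```

```text
top
red px [106.4  88.1] bb [103, 85, 8, 7, 44] mid [876. 493. 135.] ext [15. 19.  7.] ztop 138 bbray@0 [945. 560.]
red px [110.1  93.6] bb [105, 92, 10, 4, 28] mid [814. 439. 228.] ext [115. 127. 242.] ztop 349 bbray@0 [928. 550.]
red px [425.2 211. ] bb [415, 199, 24, 24, 266] mid [ 558. -373.   19.] ext [64. 60. 24.] ztop 32 bbray@0 [ 561. -378.]
red px [394.3 207.8] bb [387, 201, 16, 15, 190] mid [ 568. -283.   12.] ext [38. 39. 12.] ztop 18 bbray@0 [ 570. -286.]
red px [177.8 220.3] bb [173, 215, 10, 10, 43] mid [529. 314.  70.] ext [22. 22. 10.] ztop 76 bbray@0 [544. 335.]
red px [391.8 239.6] bb [384, 232, 17, 16, 200] mid [ 476. -273.   11.] ext [40. 40. 10.] ztop 16 bbray@0 [ 478. -275.]
red px [424.9 242.9] bb [415, 232, 21, 21, 189] mid [ 466. -364.   39.] ext [48. 48. 62.] ztop 70 bbray@0 [ 470. -369.]
plane n 164 cen [ 469.4 -362.8   65.7] mean z 65.9 slope [ 0.02 -0.05]
side
red px [363.7 184.8] bb [357, 181, 14, 8, 43] mid [ 467. -366.   64.] ext [32. 31. 11.] ztop 69 bbray@0 [ 493. -463.]
red px [321.8 192.9] bb [319, 187, 6, 12, 40] mid [ 579. -361.   20.] ext [22. 4
[... 240 characters left out ...]
.] ztop 21 bbray@0 [ 492. -377.]
red px [370.6 203.3] bb [365, 198, 10, 10, 44] mid [ 446. -364.   16.] ext [16. 52. 12.] ztop 22 bbray@0 [ 454. -386.]
red px [316.7 211.6] bb [308, 207, 18, 10, 142] mid [ 566. -282.   15.] ext [38. 46. 11.] ztop 21 bbray@0 [ 573. -302.]
red px [349.9 222.8] bb [341, 217, 19, 12, 168] mid [ 460. -175.   98.] ext [ 65. 238. 176.] ztop 186 bbray@0 [ 477. -288.]
red px [334.4 261.4] bb [325, 254, 20, 15, 81] mid [ 464. -119.   17.] ext [53. 53. 32.] ztop 33 bbray@0 [ 468. -142.]
red px [198.6 422.6] bb [189, 411, 20, 21, 202] mid [525. 314.  66.] ext [25. 23. 13.] ztop 73 bbray@0 [555. 290.]
plane n 143 cen [ 466.5 -364.9   64.2] mean z 65.6 slope [ 0.04 -0.15]
```

The sleeve top is at 66 mm and flat, so it is seated. Next, the ring.

>>> servo_tool:
  steps:
    - {"rx": 0, "ry": 0, "rz": 0, "tx": 0, "ty": 0, "tz": -30, "claw": 62}
    - {"rx": 0, "ry": 0, "rz": 0, "tx": 0, "ty": 0, "tz": -30, "claw": 62}
    - {"rx": 0, "ry": 0, "rz": 0, "tx": 0, "ty": 0, "tz": -25, "claw": 62}
    - {"rx": 0, "ry": 0, "rz": 0, "tx": 0, "ty": 0, "tz": -18, "claw": 62}
    - {"rx": 0, "ry": 0, "rz": 0, "tx": 0, "ty": 0, "tz": 0, "claw": 62}
    - {"rx": 0, "ry": 0, "rz": 0, "tx": 0, "ty": 0, "tz": 0, "claw": 35}
    - {"rx": 0, "ry": 0, "rz": 0, "tx": 0, "ty": 0, "tz": 0, "claw": 35}
    - {"rx": 0, "ry": 0, "rz": 0, "tx": 0, "ty": 0, "tz": 0, "claw": 35}
    - {"rx": 0, "ry": 0, "rz": 0, "tx": 0, "ty": 0, "tz": 0, "claw": 35}
    - {"rx": 0, "ry": 0, "rz": 0, "tx": 0, "ty": 0, "tz": 0, "claw": 35}
    - {"rx": 0, "ry": 0, "rz": 0, "tx": 0, "ty": 0, "tz": 0, "claw": 35}
  newtons: 45

```text
t: 15.4
tool_pos: [0.4615, -0.1114, 0.0273]
eef_rot: [0.985, 0.174, 0.001, 0.001]
contact_force: [-1.1, -2.2, 8.4]
width: 0.0414
gripper_force: 46.5
```

>>> servo_tool:
  steps:
    - {"rx": 0, "ry": 0, "rz": 0, "tx": 0, "ty": 0, "tz": 10, "claw": 35}
    - {"rx": 0, "ry": 0, "rz": 0, "tx": 0, "ty": 0, "tz": 25, "claw": 35}
    - {"rx": 0, "ry": 0, "rz": 0, "tx": 0, "ty": 0, "tz": 25, "claw": 35}
    - {"rx": 0, "ry": 0, "rz": 0, "tx": 2, "ty": -20, "tz": 0, "claw": 35}
    - {"rx": 0, "ry": 0, "rz": 0, "tx": 3, "ty": -30, "tz": 0, "claw": 35}
    - {"rx": 0, "ry": 0, "rz": 0, "tx": 3, "ty": -30, "tz": 0, "claw": 35}
    - {"rx": 0, "ry": 0, "rz": 0, "tx": 3, "ty": -30, "tz": 0, "claw": 35}
    - {"rx": 0, "ry": 0, "rz": 0, "tx": 2, "ty": -30, "tz": 0, "claw": 35}
    - {"rx": 0, "ry": 0, "rz": 0, "tx": 2, "ty": -23, "tz": 0, "claw": 35}
    - {"rx": 0, "ry": 0, "rz": 0, "tx": 0, "ty": 0, "tz": -15, "claw": 35}
    - {"rx": 0, "ry": 0, "rz": 0, "tx": 0, "ty": 0, "tz": 0, "claw": 35}
    - {"rx": 0, "ry": 0, "rz": 0, "tx": 0, "ty": 0, "tz": 0, "claw": 35}

```text
t: 16.6
tool_pos: [0.4758, -0.2734, 0.0717]
eef_rot: [0.985, 0.174, -0.0, -0.0]
contact_force: [0.0, 0.3, -1.5]
width: 0.0415
gripper_force: 46.0
```

```bash
python3 - <<'E'
from h import *
from bench import ctrl
f=ctrl.grab_frame("side"); blobs(f,"red")
cv2.imwrite("pics/s5.png",cv2.resize(f["frame"][150:270,290:410,::-1],None,fx=4,fy=4,interpolation=cv2.INTER_CUBIC))
E
```

```text
red px [364.6 184.7] bb [359, 181, 12, 8, 39] mid [ 461. -303.  108.] ext [ 37. 156.  99.] ztop 158 bbray@0 [ 490. -464.]
red px [332.4 192.8] bb [319, 183, 27, 18, 199] mid [ 556. -368.   21.] ext [64. 62. 21.] ztop 31 bbray@0 [ 565. -401.]
red px [364.4 193.2] bb [359, 191, 13, 5, 39] mid [ 461. -352.   52.] ext [27. 14. 10.] ztop 57 bbray@0 [ 477. -424.]
red px [343.6 202.2] bb [342, 198, 5, 9, 20] mid [ 499. -301.   49.] ext [38. 92. 57.] ztop 77 bbray@0 [ 519. -366.]
red px [358.6 202.8] bb [356, 198, 5, 9, 18] mid [ 453. -264.   88.] ext [12. 50. 31.] ztop 104 bbray@0 [ 483. -378.]
red px [370.7 202.9] bb [365, 198, 10, 10, 40] mid [ 446. -363.   16.] ext [15. 50. 11.] ztop 22 bbray@0 [ 454. -386.]
red px [316.7 211.6] bb [308, 207, 18, 10, 141] mid [ 566. -282.   15.] ext [40. 47. 11.] ztop 21 bbray@0 [ 573. -302.]
red px [349.8 222.9] bb [341, 217, 19, 12, 152] mid [ 474. -273.   12.] ext [42. 41.  5.] ztop 15 bbray@0 [ 477. -288.]
red px [198.6 422.5] bb [189, 411, 20, 21, 204] mid [525. 314.  66.] ext [24. 24. 14.] ztop 73 bbray@0 [555. 290.]
```

View pics/s5.png

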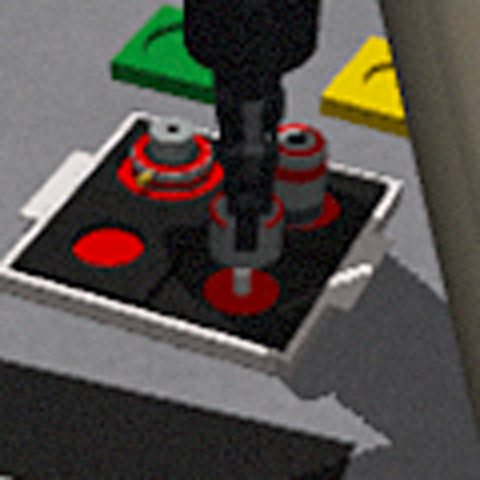

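The ring hangs upright, centred over the post at (243,280) in the crop. I lower it.

>>> servo_tool:
  steps:
    - {"rx": 0, "ry": 0, "rz": 0, "tx": 0, "ty": 0, "tz": -10, "claw": 35}
    - {"rx": 0, "ry": 0, "rz": 0, "tx": 0, "ty": 0, "tz": -10, "claw": 35}
    - {"rx": 0, "ry": 0, "rz": 0, "tx": 0, "ty": 0, "tz": -6, "claw": 35}
    - {"rx": 0, "ry": 0, "rz": 0, "tx": 0, "ty": 0, "tz": -4, "claw": 35}
    - {"rx": 0, "ry": 0, "rz": 0, "tx": 0, "ty": 0, "tz": -2, "claw": 35}
    - {"rx": 0, "ry": 0, "rz": 0, "tx": 0, "ty": 0, "tz": 0, "claw": 35}

```text
t: 17.25
tool_pos: [0.476, -0.2738, 0.0391]
eef_rot: [0.985, 0.174, -0.0, -0.0]
contact_force: [-0.1, 0.5, -1.8]
width: 0.0416
gripper_force: 46.1
```

>>> servo_tool:
  steps:
    - {"rx": 0, "ry": 0, "rz": 0, "tx": 0, "ty": 0, "tz": -1, "claw": 35}
    - {"rx": 0, "ry": 0, "rz": 0, "tx": 0, "ty": 0, "tz": -1, "claw": 35}
    - {"rx": 0, "ry": 0, "rz": 0, "tx": 0, "ty": 0, "tz": 0, "claw": 35}

```text
t: 17.55
tool_pos: [0.4761, -0.274, 0.0383]
eef_rot: [0.985, 0.174, 0.0, 0.0]
contact_force: [-2.4, 1.4, 6.8]
width: 0.0413
gripper_force: 46.9
```

>>> servo_tool:
  steps:
    - {"rx": 0, "ry": 0, "rz": 0, "tx": 0, "ty": 0, "tz": 1, "claw": 35}
    - {"rx": 0, "ry": 0, "rz": 0, "tx": 0, "ty": 0, "tz": 0, "claw": 45}
    - {"rx": 0, "ry": 0, "rz": 0, "tx": 0, "ty": 0, "tz": 0, "claw": 55}
    - {"rx": 0, "ry": 0, "rz": 0, "tx": 0, "ty": 0, "tz": 0, "claw": 60}
    - {"rx": 0, "ry": 0, "rz": 0, "tx": 0, "ty": 0, "tz": 0, "claw": 60}
    - {"rx": 0, "ry": 0, "rz": 0, "tx": 0, "ty": 0, "tz": 5, "claw": 60}
    - {"rx": 0, "ry": 0, "rz": 0, "tx": 0, "ty": 0, "tz": 15, "claw": 60}
    - {"rx": 0, "ry": 0, "rz": 0, "tx": 0, "ty": 0, "tz": 30, "claw": 60}
    - {"rx": 0, "ry": 0, "rz": 0, "tx": 0, "ty": 0, "tz": 40, "claw": 60}
    - {"rx": 0, "ry": 0, "rz": 0, "tx": 0, "ty": 0, "tz": 40, "claw": 60}
    - {"rx": 0, "ry": 0, "rz": 0, "tx": 2, "ty": 27, "tz": 30, "claw": 50}
    - {"rx": 0, "ry": 0, "rz": 0, "tx": 4, "ty": 40, "tz": 0, "claw": 50}
    - {"rx": 0, "ry": 0, "rz": 0, "tx": 4, "ty": 40, "tz": 0, "claw": 50}
    - {"rx": 0, "ry": 0, "rz": 0, "tx": 4, "ty": 40, "tz": 0, "claw": 50}
    - {"rx": 0, "ry": 0, "rz": 0, "tx": 4, "ty": 40, "tz": 0, "claw": 50}
    - {"rx": 0, "ry": 0, "rz": 0, "tx": 4, "ty": 40, "tz": 0, "claw": 50}

```text
t: 19.15
tool_pos: [0.4978, -0.0453, 0.1988]
eef_rot: [0.985, 0.173, 0.0, 0.0]
contact_force: [0.9, 0.0, -1.0]
width: 0.0497
gripper_force: 0.0
```

>>> servo_tool:
  steps:
    - {"rx": 0, "ry": 0, "rz": 0, "tx": 3, "ty": 40, "tz": 0, "claw": 50}
    - {"rx": 0, "ry": 0, "rz": 0, "tx": 3, "ty": 40, "tz": 0, "claw": 50}
    - {"rx": 0, "ry": 0, "rz": 0, "tx": 3, "ty": 40, "tz": 0, "claw": 50}
    - {"rx": 0, "ry": 0, "rz": 0, "tx": 3, "ty": 40, "tz": 0, "claw": 50}
    - {"rx": 0, "ry": 0, "rz": 0, "tx": 3, "ty": 40, "tz": 0, "claw": 50}
    - {"rx": 0, "ry": 0, "rz": 0, "tx": 3, "ty": 40, "tz": 0, "claw": 50}
    - {"rx": 0, "ry": 0, "rz": 0, "tx": 3, "ty": 40, "tz": 0, "claw": 50}
    - {"rx": 0, "ry": 0, "rz": 0, "tx": 4, "ty": 40, "tz": 0, "claw": 50}
    - {"rx": 0, "ry": 0, "rz": 0, "tx": 5, "ty": 40, "tz": 0, "claw": 50}
    - {"rx": 0, "ry": 0, "rz": 0, "tx": 0, "ty": 0, "tz": 0, "claw": 50}
    - {"rx": 0, "ry": 0, "rz": 0, "tx": 0, "ty": 0, "tz": 0, "claw": 50}

```text
t: 20.25
tool_pos: [0.5276, 0.3136, 0.1982]
eef_rot: [0.985, 0.174, -0.0, 0.0]
contact_force: [-0.7, 0.8, 0.1]
width: 0.0499
gripper_force: 0.0
```

```bash
python3 - <<'E'
from h import *
from bench import ctrl
print(ctrl.read_state()["q"])
for n in("top","side"):
    f=ctrl.grab_frame(n); print(n)
    for a in((.476,-.274,.03,.033,.055),(.466,-.366,.026,.058,.075),(.528,.313,.02,.105,.125)):
        try: plane(f,*a)
        except Exception as e: print(e)
E
```

```text
[ 3.43751613e-01  5.27363371e-01  1.18815685e+00 -1.90444600e-04
  1.42650686e+00  1.56430655e+00]
top
plane n 114 cen [ 475.1 -273.6   40.1] mean z 41.1 slope [-0.02 -0.01]
plane n 164 cen [ 468.6 -362.9   65.9] mean z 66.6 slope [ 0.07 -0.04]
plane n 28 cen [529.2 312.  113.7] mean z 114.8 slope [0.14 0.89]
side
plane n 69 cen [ 465.8 -269.7   38.8] mean z 39.5 slope [-0.11  0.01]
zero-size array to reduction operation minimum which has no identity
plane n 103 cen [525.8 312.7 112.2] mean z 114.7 slope [ 0.46 -0.32]h.py:22: RuntimeWarning: Mean of empty slice.
  A=np.c_[p[:,:2]-p[:,:2].mean(0),np.ones(len(p))]; s=np.linalg.lstsq(A,p[:,2],rcond=None)[0]
  ret = um.true_divide(
```

Ring top is at 41 mm, so it is seated. The rod is right below the tool, so I descend and grip it.

>>> servo_tool:
  steps:
    - {"rx": 0, "ry": 0, "rz": 0, "tx": 0, "ty": -1, "tz": -30, "claw": 50}
    - {"rx": 0, "ry": 0, "rz": 0, "tx": 0, "ty": 0, "tz": -25, "claw": 50}
    - {"rx": 0, "ry": 0, "rz": 0, "tx": 0, "ty": 0, "tz": -25, "claw": 50}
    - {"rx": 0, "ry": 0, "rz": 0, "tx": 0, "ty": 0, "tz": -16, "claw": 50}
    - {"rx": 0, "ry": 0, "rz": 0, "tx": 0, "ty": 0, "tz": 0, "claw": 50}
    - {"rx": 0, "ry": 0, "rz": 0, "tx": 0, "ty": 0, "tz": 0, "claw": 30}
    - {"rx": 0, "ry": 0, "rz": 0, "tx": 0, "ty": 0, "tz": 0, "claw": 20}
    - {"rx": 0, "ry": 0, "rz": 0, "tx": 0, "ty": 0, "tz": 0, "claw": 5}
    - {"rx": 0, "ry": 0, "rz": 0, "tx": 0, "ty": 0, "tz": 0, "claw": 5}
    - {"rx": 0, "ry": 0, "rz": 0, "tx": 0, "ty": 0, "tz": 0, "claw": 5}
    - {"rx": 0, "ry": 0, "rz": 0, "tx": 0, "ty": 0, "tz": 0, "claw": 5}
    - {"rx": 0, "ry": 0, "rz": 0, "tx": 0, "ty": 0, "tz": 0, "claw": 5}
  newtons: 35

```text
t: 21.55
tool_pos: [0.5285, 0.3122, 0.1035]
eef_rot: [0.985, 0.174, 0.001, 0.0]
contact_force: [-0.5, -1.6, 7.1]
width: 0.0119
gripper_force: 34.6
```

>>> servo_tool:
  steps:
    - {"rx": 0, "ry": 0, "rz": 0, "tx": 0, "ty": 0, "tz": 10, "claw": 5}
    - {"rx": 0, "ry": 0, "rz": 0, "tx": 0, "ty": 0, "tz": 25, "claw": 5}
    - {"rx": 0, "ry": 0, "rz": 0, "tx": 0, "ty": 0, "tz": 30, "claw": 5}
    - {"rx": 0, "ry": 0, "rz": 0, "tx": 0, "ty": 0, "tz": 30, "claw": 5}
    - {"rx": 0, "ry": 0, "rz": 0, "tx": 2, "ty": -20, "tz": 5, "claw": 5}
    - {"rx": 0, "ry": 0, "rz": 0, "tx": 2, "ty": -36, "tz": 0, "claw": 5}
    - {"rx": 0, "ry": 0, "rz": 0, "tx": 2, "ty": -36, "tz": 0, "claw": 5}
    - {"rx": 0, "ry": 0, "rz": 0, "tx": 2, "ty": -36, "tz": 0, "claw": 5}
    - {"rx": 0, "ry": 0, "rz": 0, "tx": 2, "ty": -36, "tz": 0, "claw": 5}
    - {"rx": 0, "ry": 0, "rz": 0, "tx": 2, "ty": -36, "tz": 0, "claw": 5}
    - {"rx": 0, "ry": 0, "rz": 0, "tx": 2, "ty": -36, "tz": 0, "claw": 5}
    - {"rx": 0, "ry": 0, "rz": 0, "tx": 2, "ty": -36, "tz": 0, "claw": 5}
    - {"rx": 0, "ry": 0, "rz": 0, "tx": 2, "ty": -36, "tz": 0, "claw": 5}
    - {"rx": 0, "ry": 0, "rz": 0, "tx": 2, "ty": -36, "tz": 0, "claw": 5}
    - {"rx": 0, "ry": 0, "rz": 0, "tx": 2, "ty": -36, "tz": 0, "claw": 5}
    - {"rx": 0, "ry": 0, "rz": 0, "tx": 2, "ty": -36, "tz": 0, "claw": 5}
    - {"rx": 0, "ry": 0, "rz": 0, "tx": 2, "ty": -36, "tz": 0, "claw": 5}
    - {"rx": 0, "ry": 0, "rz": 0, "tx": 2, "ty": -36, "tz": 0, "claw": 5}
    - {"rx": 0, "ry": 0, "rz": 0, "tx": 2, "ty": -36, "tz": 0, "claw": 5}

```text
t: 23.45
tool_pos: [0.5577, -0.2132, 0.2027]
eef_rot: [0.985, 0.174, -0.0, -0.0]
contact_force: [0.1, -0.6, -1.1]
width: 0.0119
gripper_force: 34.4
```

>>> servo_tool:
  steps:
    - {"rx": 0, "ry": 0, "rz": 0, "tx": 4, "ty": -36, "tz": -10, "claw": 5}
    - {"rx": 0, "ry": 0, "rz": 0, "tx": 5, "ty": -36, "tz": -20, "claw": 5}
    - {"rx": 0, "ry": 0, "rz": 0, "tx": 0, "ty": 0, "tz": -30, "claw": 5}
    - {"rx": 0, "ry": 0, "rz": 0, "tx": 0, "ty": 0, "tz": -30, "claw": 5}
    - {"rx": 0, "ry": 0, "rz": 0, "tx": 0, "ty": 0, "tz": -15, "claw": 5}
    - {"rx": 0, "ry": 0, "rz": 0, "tx": 0, "ty": 0, "tz": 0, "claw": 5}
    - {"rx": 0, "ry": 0, "rz": 0, "tx": 0, "ty": 0, "tz": 0, "claw": 5}

```text
t: 24.15
tool_pos: [0.5673, -0.2839, 0.0982]
eef_rot: [0.985, 0.174, 0.0, 0.0]
contact_force: [0.0, 0.5, -0.3]
width: 0.0118
gripper_force: 34.4
```

```bash
python3 - <<'E'
from h import *
from bench import ctrl
f=ctrl.grab_frame("side"); blobs(f,"red")
cv2.imwrite("pics/s6.png",cv2.resize(f["frame"][150:270,270:390,::-1],None,fx=4,fy=4,interpolation=cv2.INTER_CUBIC))
E
```

```text
red px [363.7 184.8] bb [357, 181, 14, 8, 44] mid [ 467. -365.   65.] ext [32. 33. 12.] ztop 71 bbray@0 [ 493. -463.]
red px [332.  188.4] bb [323, 183, 20, 10, 67] mid [ 560. -380.   26.] ext [54. 48. 12.] ztop 32 bbray@0 [ 570. -420.]
red px [326.2 196.5] bb [311, 189, 35, 14, 187] mid [ 558. -331.   39.] ext [ 67. 118.  55.] ztop 67 bbray@0 [ 569. -379.]
red px [363.  192.8] bb [356, 189, 16, 7, 49] mid [ 467. -353.   53.] ext [37. 17. 12.] ztop 59 bbray@0 [ 483. -428.]
red px [354.7 201.4] bb [353, 198, 5, 8, 18] mid [ 485. -357.   17.] ext [16. 35. 11.] ztop 22 bbray@0 [ 492. -377.]
red px [370.8 203.2] bb [365, 198, 10, 10, 44] mid [ 446. -364.   16.] ext [17. 51. 11.] ztop 21 bbray@0 [ 454. -386.]
red px [316.6 211.4] bb [308, 207, 18, 10, 130] mid [ 566. -283.   15.] ext [38. 45. 10.] ztop 21 bbray@0 [ 573. -302.]
red px [350.4 213.2] bb [342, 207, 19, 12, 61] mid [ 478. -279.   28.] ext [52. 47. 33.] ztop 45 bbray@0 [ 487. -328.]
red px [344.5 225.3] bb [341, 220, 11, 9, 23] mid [ 442. -127.  128.] ext [109. 291. 236.] ztop 247 bbray@0 [ 485. -279.]
```

View pics/s6.png

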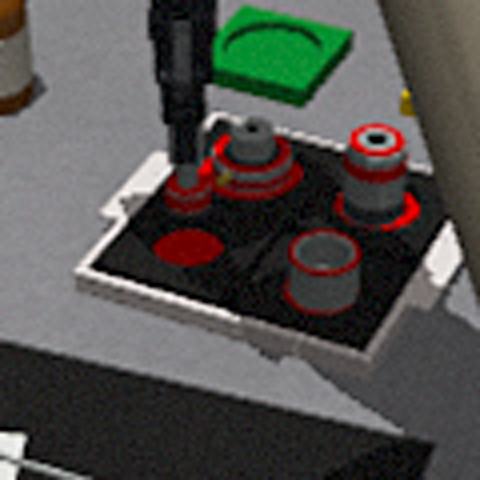

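The plunger hangs upright at (190,190) over the smallest well, about 39 mm above its floor. I lower it.

>>> servo_tool:
  steps:
    - {"rx": 0, "ry": 0, "rz": 0, "tx": 0, "ty": 0, "tz": -12, "claw": 5}
    - {"rx": 0, "ry": 0, "rz": 0, "tx": 0, "ty": 0, "tz": -12, "claw": 5}
    - {"rx": 0, "ry": 0, "rz": 0, "tx": 0, "ty": 0, "tz": -7, "claw": 5}
    - {"rx": 0, "ry": 0, "rz": 0, "tx": 0, "ty": 0, "tz": -4, "claw": 5}
    - {"rx": 0, "ry": 0, "rz": 0, "tx": 0, "ty": 0, "tz": -2, "claw": 5}
    - {"rx": 0, "ry": 0, "rz": 0, "tx": 0, "ty": 0, "tz": 0, "claw": 5}

```text
t: 24.8
tool_pos: [0.567, -0.2839, 0.0601]
eef_rot: [0.985, 0.174, -0.0, -0.0]
contact_force: [0.0, -0.6, -1.9]
width: 0.0116
gripper_force: 34.4
```

>>> servo_tool:
  steps:
    - {"rx": 0, "ry": 0, "rz": 0, "tx": 0, "ty": 0, "tz": -1, "claw": 5}
    - {"rx": 0, "ry": 0, "rz": 0, "tx": 0, "ty": 0, "tz": -1, "claw": 5}
    - {"rx": 0, "ry": 0, "rz": 0, "tx": 0, "ty": 0, "tz": 0, "claw": 5}

```text
t: 25.1
tool_pos: [0.5673, -0.284, 0.0595]
eef_rot: [0.985, 0.174, 0.001, 0.001]
contact_force: [-2.4, 1.2, 5.1]
width: 0.0119
gripper_force: 35.1
```

>>> servo_tool:
  steps:
    - {"rx": 0, "ry": 0, "rz": 0, "tx": 0, "ty": 0, "tz": 1, "claw": 5}
    - {"rx": 0, "ry": 0, "rz": 0, "tx": 0, "ty": 0, "tz": 0, "claw": 15}
    - {"rx": 0, "ry": 0, "rz": 0, "tx": 0, "ty": 0, "tz": 0, "claw": 25}
    - {"rx": 0, "ry": 0, "rz": 0, "tx": 0, "ty": 0, "tz": 0, "claw": 35}
    - {"rx": 0, "ry": 0, "rz": 0, "tx": 0, "ty": 0, "tz": 0, "claw": 35}
    - {"rx": 0, "ry": 0, "rz": 0, "tx": 0, "ty": 0, "tz": 10, "claw": 35}
    - {"rx": 0, "ry": 0, "rz": 0, "tx": 0, "ty": 0, "tz": 25, "claw": 35}
    - {"rx": 0, "ry": 0, "rz": 0, "tx": 0, "ty": 0, "tz": 40, "claw": 35}
    - {"rx": 0, "ry": 0, "rz": 0, "tx": 0, "ty": 0, "tz": 40, "claw": 35}
    - {"rx": 0, "ry": 0, "rz": 0, "tx": 0, "ty": 40, "tz": 20, "claw": 35}
    - {"rx": 0, "ry": 0, "rz": 0, "tx": 0, "ty": 40, "tz": 0, "claw": 35}
    - {"rx": 0, "ry": 0, "rz": 0, "tx": 0, "ty": 40, "tz": 0, "claw": 35}
    - {"rx": 0, "ry": 0, "rz": 0, "tx": 0, "ty": 40, "tz": 0, "claw": 35}
    - {"rx": 0, "ry": 0, "rz": 0, "tx": 0, "ty": 40, "tz": 0, "claw": 35}
    - {"rx": 0, "ry": 0, "rz": 0, "tx": 0, "ty": 0, "tz": 0, "claw": 35}
    - {"rx": 0, "ry": 0, "rz": 0, "tx": 0, "ty": 0, "tz": 0, "claw": 35}

```text
t: 26.7
tool_pos: [0.5671, -0.0834, 0.1952]
eef_rot: [0.985, 0.174, 0.0, 0.0]
contact_force: [-0.3, 0.3, 0.0]
width: 0.0349
gripper_force: 0.0
```

```bash
python3 - <<'E'
from h import *
from bench import ctrl
fs={}
for n in("top","side"):
    fs[n]=f=ctrl.grab_frame(n); print(n); blobs(f,"blue")
    for a in((.567,-.284,.015,.06,.085),(.558,-.381,.022,.037,.055),(.466,-.366,.026,.058,.075),(.476,-.274,.03,.033,.055)):
        try: plane(f,*a)
        except Exception as e: print(e)
a=cv2.resize(fs["top"]["frame"][180:270,360:460],(400,360),interpolation=cv2.INTER_CUBIC);b=cv2.resize(fs["side"]["frame"][140:240,280:380],(360,360),interpolation=cv2.INTER_CUBIC)
cv2.imwrite("pics/s7.png",np.hstack([a,b])[:,:,::-1])
E
```

```text
top
plane n 22 cen [ 566.2 -282.3   71.1] mean z 71.9 slope [ 0.19 -0.26]
plane n 98 cen [ 557.8 -380.2   46. ] mean z 45.3 slope [ 0.09 -0.01]
plane n 168 cen [ 469.4 -364.    65.7] mean z 66.0 slope [ 0.02 -0.05]
plane n 116 cen [ 474.9 -273.4   41.1] mean z 40.8 slope [-0.02 -0.02]
side
blue px [322.3 291.8] bb [314, 285, 18, 14, 104] mid [445.   1.  51.] ext [34. 33. 14.] ztop 58 bbray@0 [462. -45.]
blue px [322.4 302.7] bb [312, 298, 21, 9, 74] mid [442.  13.  40.] ext [37. 20. 15.] ztop 47 bbray@0 [453. -18.]
blue px [293.6 353.7] bb [286, 346, 16, 16, 143] mid [458. 123.   9.] ext [30. 23. 17.] ztop 18 bbray@0 [459. 118.]
blue px [ 87.5 368.5] bb [83, 366, 10, 5, 15] mid [771. 285.  36.] ext [10.  9.  8.] ztop 40 bbray@0 [799. 271.]
plane n 34 cen [ 564.2 -283.2   68.5] mean z 69.5 slope [ 0.34 -0.39]
plane n 86 cen [ 554.8 -381.8   42.6] mean z 44.4 slope [ 0.04 -0.13]
plane n 144 cen [ 466.7 -364.8   64.3] mean z 65.8 slope [ 0.02 -0.15]
plane n 159 cen [ 471.8 -274.1   39.4] mean z 39.9 slope [ 0.01 -0.03]
```

View pics/s7.png

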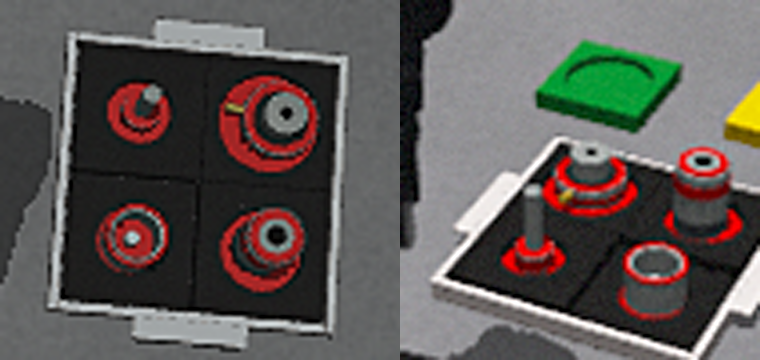

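All four red parts stand upright and seated, with tops at 72, 45, 66 and 41 mm as expected. The blue parts have not moved and the arm is clear, so I hand in.

```bash
python3 -c "
from bench import ctrl
print(ctrl.close_job())"
```

```text
the job is handed in; nothing more can be done
None
```

All four red parts are set upright on the floors of their own places in the tray, checked by depth from the cameras. The blue parts are untouched, and the job is handed in at about 27 s of the 128 s, with no verdict returned.

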